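# Steady a loaded bench jib over the pad

## Task

Take the red handle of the sprung pull bar and, with it alone, swing the loaded yellow boom off its stop until the load is over the green pad, then keep the load nearly motionless over the pad for five seconds and finish while still holding the handle, with the load at rest there. Do not touch the boom or its load, never let the boom slam into either stop, and leave the blue can, the jar, the wrench and the screwdriver where they are.

Things in the scene. Friction and masses are not known exactly. Their poses are not given: they have to be found in the camera images.
- crane: Red bench jib, fixed. Origin: underside of its grey foot, 10 mm before the tip of the foot's narrow bar; z up, x points away from the robot at yaw 0. The pivot point lies at x 200, y 0, z 160 mm in this frame; the pivot axis through it (and the column) leans 0.10 rad towards the crane's +x, so the boom is highest when pointing along the crane's -x and falls away to either side from there.
- boom (a joint): Angle (rad) of the yellow boom about the pivot axis: 0 when pointing along the crane's -x (high point), growing counter-clockwise from above (boom end towards the crane's -y). Stops at -0.55 (rests there at the start) and +0.55. Inertia about 0.57 kg m2, gravity torque about +1.5 N m x sin(angle), both up to 15 % off; friction only 0.008 N m, damping 0.02 N m s/rad.
- pull (a joint): Angle (rad) of the sprung pull bar relative to the boom, same axis and sense, 0 = along the boom, range +-1.3. A torsion spring of 1.05 N m/rad (damping 0.03 N m s/rad) draws the boom after the bar. It is weaker than gravity's push away from the high point: with the bar held still the boom drifts off, so keep moving the bar in answer to the boom.
- grip (a point): Grip point on the red upright round handle (28 mm diameter, 60 mm tall, parallel to the pivot axis) on the end of the aluminium pull bar: 290 mm from the pivot axis, 88 mm above the pivot point along the axis, 25 mm below the handle's top, 35 mm above the bar's top face (bar 24 mm wide, 12 mm thick). Grip it from above.
- load_mark (a point): Green dot on the clamp plate on top of the yellow boom (a tube 50 mm wide, 40 mm high, its top 21 mm below the pull bar, reaching 420 mm from the pivot axis), right above the load: a grey gearmotor 100 mm long, 95 mm in diameter, bolted under the boom; together about 4.7 kg. Not to be touched. 375 mm from the pivot axis, 30 mm above the pivot point along the axis.
- pad_mid (a point): Centre of the flat round green pad, 120 mm in diameter, with a white dot, lying on the bench about 376 mm (horizontally) from the pivot point, under the path of the load; its place along that path differs from run to run.
- can_blue: Bystander: blue spray can 58 mm in diameter, 170 mm tall; origin at the centre of its underside.
- wrench: Bystander: steel wrench lying flat; origin at the centre of its underside.
- screwdriver: Bystander: screwdriver lying flat; origin at the centre of its underside.
- jar: Bystander: glass jar 70 mm in diameter, 90 mm tall; origin at the centre of its underside.

How it is judged:
On the way:
1. the load is kept nearly motionless over the pad for 4 s, hung on the sprung handle alone (horizontal distance between load_mark and pad_mid below 0.06 m and velocity of joint boom between -0.15 and 0.15 rad/s), for 4 s.
At the end, for the whole second after the job is handed in: The green dot above the load is within 60 mm (horizontally) of the pad's centre, the boom turns slower than 0.2 rad/s, and the gripper is still at the red handle (TCP within 60 mm of its grip point) (horizontal distance between load_mark and pad_mid below 0.06 m and velocity of joint boom between -0.2 and 0.2 rad/s and distance between the grasp point and grip below 0.06 m); the arm keeps its last pose, push and grip.
It fails at once if the boom slams into the far stop (faster than 0.2 rad/s) (value of joint boom above 0.5 rad and velocity of joint boom above 0.2 rad/s).
It fails at once if the boom slams back into its starting stop (faster than 0.2 rad/s) (value of joint boom below -0.5 rad and velocity of joint boom below -0.2 rad/s).
It fails at once if the robot touches the boom or its load (contact force between any of the arm, the fingers and boom_c0 above 1.5 N or contact force between any of the arm, the fingers and boom_c1 above 1.5 N or contact force between any of the arm, the fingers and boom_c2 above 1.5 N or contact force between any of the arm, the fingers and boom_c3 above 1.5 N or contact force between any of the arm, the fingers and boom_c4 above 1.5 N).
It fails at once if the blue can, the jar, the wrench or the screwdriver is disturbed (distance of any of can_blue, wrench, screwdriver, jar from where it was at the start of the episode above 0.03 m).
It also fails if it takes over 46 s, if anything falls off the work surface, if the arm or the gripper's body presses on something with over 40 N, if the wrist force passes 120 N, or if a joint passes its speed limit or range.

## Robot

A 7-joint arm with a two-finger parallel gripper is mounted at the origin on the work surface. World frame = base frame: x ahead of the robot, y to its left, z up, the work surface at z = 0. Lengths are in m, angles in rad, forces in N, time in s.
With the tool pointing down it reaches from about 0.4 to 0.9 m from the base axis. Payload 5.5 kg.
Tool frame: the origin (TCP) lies between the finger pads, 19 mm behind the fingertips; this is the grasp point; z points along the fingers, y is the line along which they close (so a half turn about z gives the same grasp; the last joint's range is limited). The gripper opens to 92 mm and grips with 3 to 60 N. Pads are 19 mm wide; open, the fingers measure 130 mm over their backs; the gripper's body (75 mm by 190 mm) begins 47 mm behind the grasp point.
Start: joints at [-0.897, 0.501, -0.427, 1.55, 0.221, 1.138, -0.21], TCP at [0.26, 0.596, 0.246] pointing down, gripper open.
Joint ranges: [-2.88, 2.88], [-0.31, 2.03], [-1.54, 1.56], [0.2, 2.42], [-1.41, 4.55], [0.19, 2.02], [-2.57, 2.57]. Speed limits (rad/s): [2.57, 2.57, 3.14, 3.14, 3.14, 3.14, 3.14].

## Interface

Orientations are given as a rotation vector (axis times angle).
In Python, from bench import ctrl, solver, vision, finish_job gives the robot as it stands. The module is installed in compiled form; this text tells all that it offers. Calls block until the motion is done:
- ctrl.movep(position, orientation): joint-space move of the TCP to a pose.
- ctrl.movel(position, rotation=None, feed=0.15): straight line of the TCP; rotation=None keeps the orientation; feed is the mean speed in m/s.
- ctrl.goto_joints(angles): joint-space move.
- ctrl.move_gripper(opening, effort=None): finger opening in m; effort is the grip in N (None keeps the last); returns when the fingers have stopped.
- ctrl.wait(seconds).
- solver.ik(position, orientation): joint angles nearest the present ones, or None.
- ctrl.observe(): the state.
- vision.grab_frame(name): name is "scene" or "top" or "wrist"; returns the picture (480x640x3 uint8, blue, green, red); there is no depth.
- vision.calibration(name): a dict with "mtx" (3x3 intrinsics, pixels), "origin" and "orientation" of the camera in the world. Camera axes: x right, y up, looking along -z (the intrinsics and any distortion apply to the point x, -y, -z); pixel columns grow to the right and rows downward; lengths in m; the calibration is good to about 2 mm. A picture is of the moment at which its call begins: read the wrist's pose just before it. calibration takes no time and is no camera call; for the wrist camera it gives the pose at the moment of the call.
A pose or a line that the arm cannot do raises ctrl.IKError and nothing moves.
- finish_job(): hands the job in; it is judged then, once.
The state is a dict: "time": time; "q": joint angles; "qd": joint speeds; "joint_torque": joint torques, N m; "eef_pos": TCP position; "ee_rot": TCP orientation; "wrist_force": force on the tool from outside, world axes, zero at the start; "moment": the same for the moment, N m; "grip_width": finger opening in m; "grasp_force": force on a finger pad.
Only numpy, scipy, OpenCV 4.12 (cv2) and the standard library are available. Lean on these libraries where they do the work, as an engineer would, in place of code of your own. Each camera call takes 0.05 s, during which the arm holds its last target. There are 200 camera calls.

## Working session

There is one attempt and no reset: what is moved stays moved. The work goes in short steps, each a Python script; the robot and the scene stay as the last script left them, time stands still between calls to the robot, and variables do not carry over. Pictures are saved under pics/ and viewed, at most 10 in all, crops included, and the job is handed in when it is done.

```bash
mkdir -p pics; ls; python3 - <<'E'
from bench import ctrl, solver, vision
import cv2, numpy as np
for n in ("scene","top"):
    cv2.imwrite(f"pics/{n}0.png",vision.grab_frame(n)); c=vision.calibration(n)
    print(n,{k:np.round(v,4).tolist() if not isinstance(v,str) else v for k,v in c.items()})
o=ctrl.observe(); print(o['time'],o['eef_pos'],o['ee_rot'])
E
```

```text
pics
scene {'mtx': [[467.3983, 0.0, 325.1931], [0.0, 467.3983, 233.8759], [0.0, 0.0, 1.0]], 'origin': [0.99, 0.6895, 1.1947], 'orientation': [0.2509, 0.8846, 2.4956]}
top {'mtx': [[509.7207, 0.0, 316.0469], [0.0, 509.7207, 244.3168], [0.0, 0.0, 1.0]], 'origin': [0.5018, -0.0195, 1.433], 'orientation': [0.0609, -0.0528, -1.5498]}
0.1 [0.25936756 0.59535706 0.24458233] [-6.40652518e-01 -3.07513992e+00  2.64518588e-03]
```

View pics/scene0.png

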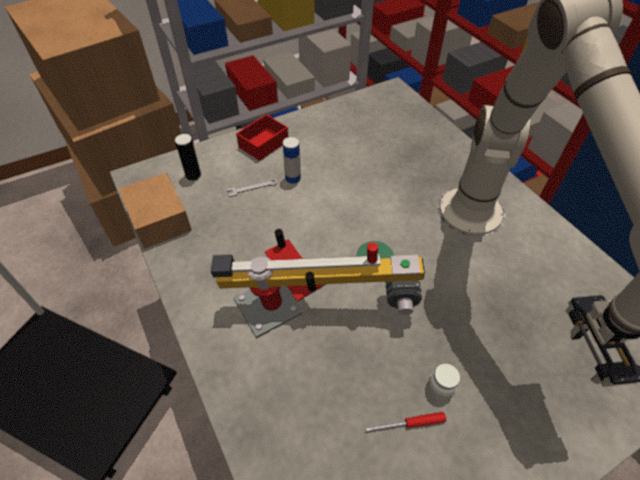

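View pics/top0.png

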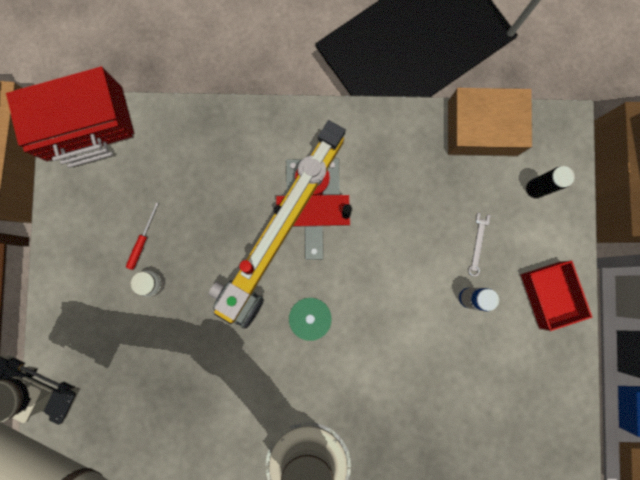

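The scene view shows the handle at (372,252), the green dot at (405,264) and the pad half hidden at about (375,250). The top view shows the handle at (246,266), dot at (231,301), pivot cap at (312,168) and pad dot at (310,319). The bystanders are clear of the swing. Next I triangulate.

```bash
cat > geo.py <<'E'
import cv2, numpy as np
from scipy.spatial.transform import Rotation as R
def ray(c,uv):
    d=np.linalg.inv(c['mtx'])@[uv[0],uv[1],1.]
    d=R.from_rotvec(c['orientation']).apply(d*[1,-1,-1]); return np.array(c['origin']),d/np.linalg.norm(d)
def plane(c,uv,z=0):
    o,d=ray(c,uv); return o+d*(z-o[2])/d[2]
def tri(c1,u1,c2,u2):
    A=np.zeros((3,3));b=np.zeros(3);rs=[ray(c1,u1),ray(c2,u2)]
    for o,d in rs: P=np.eye(3)-np.outer(d,d);A+=P;b+=P@o
    x=np.linalg.solve(A,b); return x,max(np.linalg.norm((np.eye(3)-np.outer(d,d))@(x-o)) for o,d in rs)
def proj(c,p):
    q=R.from_rotvec(c['orientation']).inv().apply(np.asarray(p)-c['origin'])*[1,-1,-1]; q=np.asarray(c['mtx'])@q; return q[:2]/q[2]
RANGE=dict(red=[((0,150,60),(6,255,255)),((174,150,60),(180,255,255))],green=[((50,90,40),(90,255,255))],yellow=[((18,140,80),(32,255,255))],white=[((0,0,170),(180,50,255))])
def blobs(im,col,win=None,amin=15):
    h=cv2.cvtColor(im,cv2.COLOR_BGR2HSV); m=np.zeros(h.shape[:2],np.uint8)
    for lo,hi in RANGE[col]: m|=cv2.inRange(h,lo,hi)
    if win: k=np.zeros_like(m);x0,x1,y0,y1=win;k[y0:y1,x0:x1]=255;m&=k
    n,_,s,c=cv2.connectedComponentsWithStats(m)
    return [(int(s[i,4]),c[i].round(2).tolist(),s[i,:4].tolist()) for i in range(1,n) if s[i,4]>=amin]
E
python3 - <<'E'
from bench import vision; from geo import *
W=dict(scene=(340,440,230,300),top=(210,345,250,350))
for n in W:
    im=cv2.imread(f'pics/{n}0.png')
    for col in('red','green','white'): print(n,col,blobs(im,col,W[n],5))
    x=im[225:325,205:445] if n=='scene' else im[115:345,200:360]
    cv2.imwrite(f'pics/{n}z.png',cv2.resize(x,None,fx=3.3 if n=='scene' else 2.5,fy=3.3 if n=='scene' else 2.5,interpolation=2))
E
```

```text
scene red [(172, [371.9, 251.56], [367, 242, 11, 21])]
scene green [(134, [384.07, 250.2], [377, 242, 15, 15]), (64, [362.06, 250.16], [358, 244, 8, 12]), (47, [404.7, 263.06], [401, 260, 8, 7])]
scene white [(375, [404.91, 263.67], [392, 255, 28, 18]), (193, [351.85, 260.16], [340, 256, 27, 9]), (15, [378.27, 259.53], [377, 256, 3, 7])]
top red [(131, [245.8, 266.26], [239, 260, 14, 13])]
top green [(65, [231.0, 300.82], [227, 297, 9, 9]), (1236, [309.74, 318.73], [290, 298, 41, 42])]
top white [(149, [257.19, 256.42], [251, 250, 16, 17]), (21, [313.62, 251.43], [311, 250, 6, 4]), (23, [245.74, 275.04], [242, 272, 9, 6]), (504, [231.32, 301.06], [216, 284, 32, 35]), (37, [214.51, 290.35], [211, 287, 8, 7]), (61, [309.7, 318.8], [306, 315, 9, 9])]
```

View pics/scenez.png

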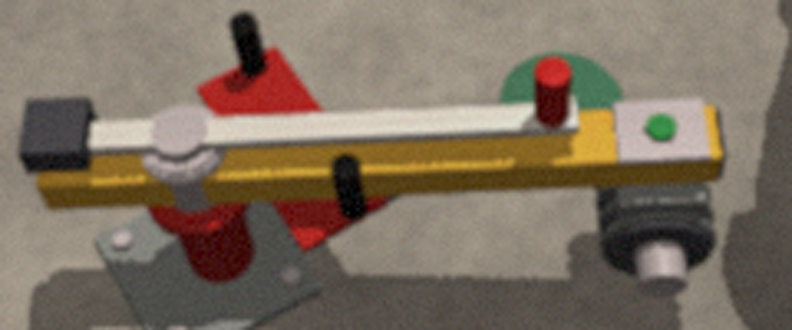

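View pics/topz.png

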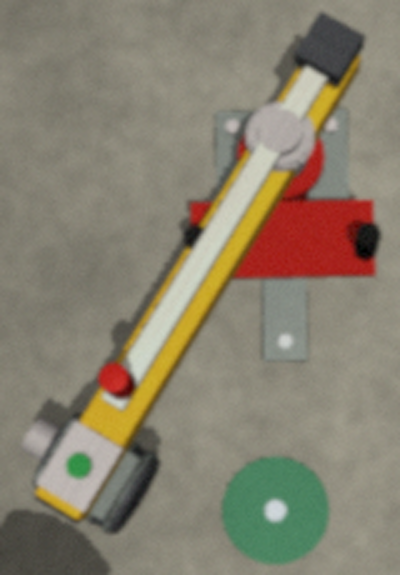

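The zooms show the pivot cap's top disc at about (259.5,263.8) in scene and (312,167) in top. The foot tip is at about (314,259) in top, with its bolt at (314,251).

```bash
python3 - <<'E'
from bench import vision; from geo import *
s,t=vision.calibration('scene'),vision.calibration('top')
H,e1=tri(s,(371.9,251.56),t,(245.8,266.26));D,e2=tri(s,(404.7,263.06),t,(231,300.82));P,e3=tri(s,(259.5,263.8),t,(312,167))
pad=plane(t,(309.75,318.75),0); tip=plane(t,(314,259),0.01)
print('handle',H,e1,'dot',D,e2,'cap',P,e3,'pad',pad,'tip',tip)
# pad height check from scene: pad rim bottoms/edges
print('pad reproj in scene',proj(s,pad),[proj(s,pad+[.06*np.cos(a),.06*np.sin(a),0]).round().tolist() for a in np.arange(0,6.2,.8)])
# fit crane: origin xy, yaw with boom at -0.55; bar angle free
from scipy.optimize import least_squares
def pt(p,ang,r,h):
    x0,y0,yaw=p; Y=R.from_euler('z',yaw); n=Y.apply([np.sin(.1),0,np.cos(.1)])
    v=Y.apply(R.from_rotvec([0,.1,0]).apply(R.from_euler('z',ang).apply([-r,0,h])))
    return np.array([x0,y0,0])+Y.apply([.2,0,.16])+v
hc=(P[2]-.16)
f=lambda p:np.r_[pt(p,-.55,.375,.03)-D,pt(p,p[3] if 0 else p[3],.29,.083)-H] if 0 else np.r_[pt(p[:3],-.55,.375,.03)-D,pt(p[:3],p[3],.29,.083)-H,pt(p[:3],0,0,hc)-P,.5*(pt(p[:3],0,0,0)[:2]-R.from_euler('z',p[2]).apply([.21,0,0])[:2]-tip[:2])]
r=least_squares(f,[P[0]-.2,P[1],0,-.55]);print(r.x,(r.fun*1000).round(1))
p=r.x[:3];piv=pt(p,0,0,0);print('piv',piv,'paddist',np.linalg.norm((pad-piv)[:2]))
th=min(np.linspace(-.55,.55,2201),key=lambda a:np.linalg.norm((pt(p,a,.375,.03)-pad)[:2]));print('theta pad',th,np.linalg.norm((pt(p,th,.375,.03)-pad)[:2]))
for a in(.06,.12):pass
print('grip',pt(r.x[:3],r.x[3],.29,.088))
E
```

```text
handle [0.53344679 0.14593566 0.27187153] 0.0007929556588882312 dot [0.45251673 0.18614042 0.21724226] 0.0011748417415450554 cap [0.77904496 0.00139838 0.21027084] 0.00015150743671375443 pad [0.39741221 0.00233642 0.        ] tip [ 0.56393106 -0.00615288  0.01      ]
pad reproj in scene [375.4707276  255.00878153] [[360.0, 262.0], [372.0, 270.0], [387.0, 268.0], [394.0, 259.0], [390.0, 247.0], [378.0, 241.0], [364.0, 243.0], [357.0, 252.0]]
[ 0.57450652 -0.0057943   0.03393622 -0.55673119] [ 0.3  0.1  4.5 -0.8  0.2 -4.7  0.4 -0.2 -0.3  0.3  0. ]
piv [0.77439136 0.00099165 0.16      ] paddist 0.376981549034528
theta pad -0.03700000000000003 0.006845335300782401
grip [0.53313711 0.14612954 0.27213997]
```

The fit is consistent: the pivot-to-pad distance is 377 mm and the residuals are under 5 mm. The pad lies at boom angle of about -0.037. Next I check the IK and approach, timing small moves on the way.

```bash
cat >> geo.py <<'E'
CR=(0.57450652,-0.0057943,0.03393622)
Q0=R.from_euler('z',CR[2])*R.from_rotvec([0,.1,0])
PIV=np.array([CR[0],CR[1],0])+R.from_euler('z',CR[2]).apply([.2,0,.16])
PAD=np.array([0.3974,0.0023,0])
def pt(ang,r,h): return PIV+(Q0*R.from_euler('z',ang)).apply([-r,0,h])
def pose(phi,h=.090,flip=0,k=1.,off=0.):  # tool over the handle, closing tangentially; k = share of yaw followed
    return pt(phi,.29,h),(Q0*R.from_euler('z',k*phi+off)*R.from_euler('x',np.pi)*R.from_euler('z',flip*np.pi)).as_rotvec()
E
python3 - <<'E'
from bench import ctrl,solver; from geo import *
for fl in(0,1):
  for ph in(-.55,-.2,.1,.4,.7):
    q=solver.ik(*pose(ph,.09,fl)); print(fl,ph,None if q is None else np.round(q,2))
  q=solver.ik(*pose(-.557,.2,fl)); print('above',None if q is None else np.round(q,2))
E
```

```text
0 -0.55 [-1.11  0.55  1.13  1.73 -0.51  1.31 -1.92]
0 -0.2 [-0.38  0.24  0.28  1.82 -0.08  1.19 -1.81]
0 0.1 [-0.21  0.23  0.26  1.83 -0.05  1.19 -1.36]
0 0.4 [-0.07  0.3   0.28  1.75 -0.06  1.2  -0.9 ]
0 0.7 [ 0.05  0.42  0.29  1.59 -0.09  1.24 -0.48]
above [-1.18  0.59  1.36  1.55 -0.56  1.57 -1.89]
1 -0.55 [-0.04  0.35 -0.33  1.69  0.08  1.22  0.67]
1 -0.2 [ 0.03  0.24 -0.2   1.81  0.04  1.19  1.22]
1 0.1 [ 0.11  0.23 -0.11  1.82  0.03  1.19  1.69]
1 0.4 [ 0.18  0.3  -0.02  1.74  0.03  1.2   2.15]
1 0.7 [ 0.29  0.42 -0.03  1.58  0.04  1.24  2.55]
above [-0.04  0.29 -0.33  1.51  0.06  1.45  0.68]
```

```bash
python3 - <<'E'
from bench import ctrl,solver,vision; from geo import *
T=lambda:ctrl.observe()['time']
p=ctrl.observe()['eef_pos']
ctrl.movel([p[0],p[1],.38],feed=.3);print('up',T())
ctrl.movep(*pose(-.557,.21,1));print('above',T())
for d,f in((.01,.1),(.01,.05),(.002,.05)):
    a=T();q=ctrl.observe()['eef_pos'];ctrl.movel(q-np.array([0,0,d]),feed=f);print(d,f,T()-a,q[2]-ctrl.observe()['eef_pos'][2])
cv2.imwrite('pics/above.png',vision.grab_frame('wrist'))
cv2.imwrite('pics/above_s.png',vision.grab_frame('scene'))
c=vision.calibration('wrist');print(ctrl.observe()['eef_pos'],c['origin'])
print('predicted px handle top, grip, dot',proj(c,pt(-.557,.29,.113)),proj(c,pt(-.557,.29,.083)),proj(c,pt(-.55,.375,.03)))
im=cv2.imread('pics/above.png');print(im.shape,blobs(im,'red',amin=100),blobs(im,'green',amin=60))
E
```

```text
up 0.7
above 2.625
0.01 0.1 0.25 0.010763028130234442
0.01 0.05 0.3666999999999998 0.010413535335003776
0.002 0.05 0.25 0.002035093247132913
[0.5439627  0.14928167 0.37047395] [0.48804212 0.19040885 0.51624625]
predicted px handle top, grip, dot [313.02165027 271.91735314] [313.60079497 254.86198691] [310.09946504 114.02099617]
(480, 640, 3) [(2462, [613.14, 85.28], [599, 38, 29, 97]), (2588, [311.53, 257.57], [288, 223, 47, 69]), (4214, [244.65, 416.44], [183, 390, 106, 51]), (217, [358.96, 396.03], [351, 390, 19, 16])] [(955, [310.75, 112.26], [294, 95, 34, 36]), (6632, [176.15, 167.4], [130, 120, 93, 96])]
```

View pics/above.png

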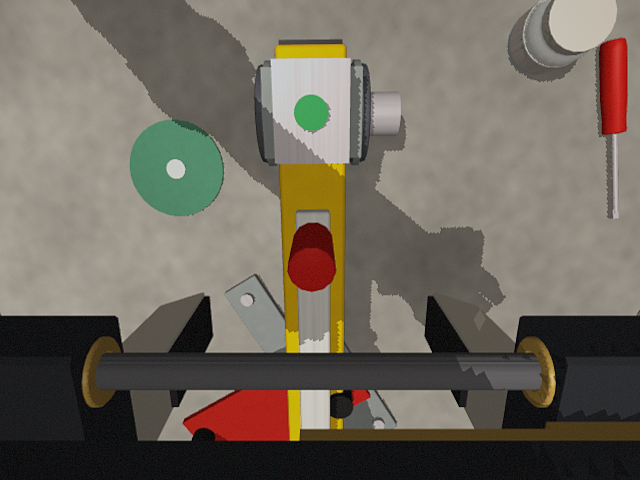

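The wrist view shows the handle at (311,257) and the green dot at (311,112). Both are within 3 px of prediction, and the pad at (176,168) is visible too. So the wrist camera can track the boom. I descend and grip.

```bash
python3 - <<'E'
from bench import ctrl,solver,vision; from geo import *
p,r=pose(-.557,.090,1)
ctrl.movel(p,r,feed=.15); ctrl.move_gripper(.0,15)
o=ctrl.observe();print(o['time'],o['eef_pos'],p,o['grip_width'],o['grasp_force'],o['wrist_force'],o['moment'])
a=vision.grab_frame('scene');b=vision.grab_frame('top')
cv2.imwrite('pics/g.png',np.hstack([a[180:360,180:480],b[100:345,170:400][:180]]))
for n,im in(('scene',a),('top',b)):
    c=vision.calibration(n);print(n,proj(c,pt(-.55,.375,.03)),blobs(im,'green',amin=5))
c=vision.calibration('wrist');w=vision.grab_frame('wrist');print(proj(c,pt(-.55,.375,.03)),blobs(w,'green',amin=60),blobs(w,'red',amin=60))
E
```

```text
5.4 [0.53337585 0.1461952  0.27410045] [0.53337538 0.14620384 0.27412587] 0.027841870523661136 14.999990165233612 [-0.68991068 -0.60184885 -0.25735375] [ 0.02673394 -0.09725662 -0.00062264]
scene [405.33560646 262.10485864] [(12, [390.08, 251.75], [389, 249, 4, 6]), (47, [404.7, 263.06], [401, 260, 8, 7])]
top [230.9710275  300.37018157] [(1235, [309.73, 318.69], [290, 298, 41, 42])]
[312.32167876 110.35560069] [(2153, [313.16, 107.21], [288, 81, 51, 54]), (9813, [147.6, 177.05], [91, 120, 114, 116])] [(4884, [318.03, 317.25], [280, 273, 77, 80]), (607, [318.14, 395.16], [288, 390, 62, 14])]
```

View pics/g.png

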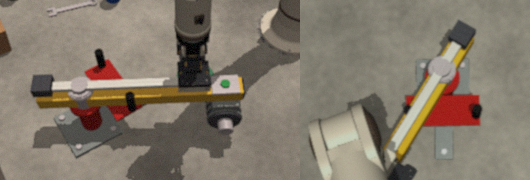

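```bash
cat > con.py <<'E'
import numpy as np
THP=-.037; A,B,C=1.5/.57,1.05/.57,.05/.57
def ref(t,t0=1.2,T=5.,a=-.55,b=THP):            # quintic swing
    s=np.clip((t-t0)/T,0,1); D=b-a
    return a+D*(10*s**3-15*s**4+6*s**5),D/T*(30*s**2-60*s**3+30*s**4),D/T**2*(60*s-180*s**2+120*s**3)
def acc(th,w,phi,d,A=A,B=B): return A*np.sin(th)-B*(th-phi)-C*w+d
class Con:
    def __init__(s): s.x=np.array([-.55,0,0.]);s.P=np.diag([1e-5,1e-5,.01])
    def predict(s,dt,p0,p1,n=10):
        h=dt/n
        for i in range(n):
            th,w,d=s.x;phi=p0+(p1-p0)*(i+.5)/n
            s.x=np.array([th+h*w,w+h*acc(th,w,phi,d),d])
            F=np.eye(3)+h*np.array([[0,1,0],[A*np.cos(th)-B,-C,1],[0,0,0]])
            s.P=F@s.P@F.T+h*np.diag([0,2e-4,6e-3])
            if s.x[0]<-.55: s.x=np.array([-.55,max(s.x[1],0),d]);s.P=np.diag([1e-5,1e-4,.02])
    def update(s,z,r=.003):
        K=s.P[:,0]/(s.P[0,0]+r*r);s.x=s.x+K*(z-s.x[0]);s.P=s.P-np.outer(K,s.P[0]);s.x[2]=np.clip(s.x[2],-.4,.4)
    def cmd(s,t,phi,lead=.15,kp=2.5,kd=3.):
        th,w,d=s.x; a=acc(th,w,phi,d) if th>-.549 or acc(th,w,phi,d)>0 else 0
        th,w=th+lead*w,w+lead*a; r,rv,ra=ref(t+lead)
        u=th+(ra+kp*(r-th)+kd*(rv-w)-A*np.sin(th)+C*w-d)/B
        return float(np.clip(u,phi-.13,phi+.13).clip(-.45,.6))
if __name__=='__main__':
    rng=np.random.default_rng(0)
    for fa in(.85,1,1.15):
      for fi in(.85,1,1.15):
        c=Con();th,w,phi,t=-.55,0.,-.557,0.;L=[]
        while t<16:
            c.update(th+rng.normal(0,.003)+.004);p1=c.cmd(t,phi)
            for (dt,a,b) in((.05,phi,phi),(.25,phi,p1)):
                c.predict(dt,a,b)
                for i in range(50):
                    h=dt/50;al=(1.5*fa*np.sin(th)-1.05*(th-(a+(b-a)*i/50))-.05*w-.008*np.tanh(w/.01))/.57/fi
                    w+=h*al;th+=h*w
                    if th<-.55: th=-.55;w=max(w,0)
                t+=dt
            phi=p1;L.append((t,th,w,phi))
        L=np.array(L);e=L[L[:,0]>8.5];print(fa,fi,'max th %.3f wmax %.2f settle err %.3f |w| %.3f phimax %.2f'%(L[:,1].max(),abs(L[:,2]).max(),abs(e[:,1]-THP).max(),abs(e[:,2]).max(),L[:,3].max()))
E
python3 con.py; python3 - <<'E'
import cv2
for n,ps in(('above',((112,311),(200,170))),('scene0',((263,405),(250,384))),):
    h=cv2.cvtColor(cv2.imread(f'pics/{n}.png'),cv2.COLOR_BGR2HSV)
    for y,x in ps: print(n,h[y-2:y+3,x-2:x+3].reshape(-1,3).mean(0))
E
```

```text
0.85 0.85 max th 0.535 wmax 0.57 settle err 0.572 |w| 0.570 phimax 0.53
0.85 1 max th -0.031 wmax 0.26 settle err 0.013 |w| 0.035 phimax 0.34
0.85 1.15 max th -0.015 wmax 0.22 settle err 0.022 |w| 0.060 phimax 0.33
1 0.85 max th -0.027 wmax 0.21 settle err 0.033 |w| 0.075 phimax 0.33
1 1 max th -0.027 wmax 0.24 settle err 0.024 |w| 0.053 phimax 0.34
1 1.15 max th -0.006 wmax 0.24 settle err 0.030 |w| 0.059 phimax 0.33
1.15 0.85 max th -0.000 wmax 0.27 settle err 0.032 |w| 0.066 phimax 0.45
1.15 1 max th 0.009 wmax 0.28 settle err 0.023 |w| 0.056 phimax 0.48
1.15 1.15 max th 0.046 wmax 0.30 settle err 0.021 |w| 0.045 phimax 0.48
above [ 67.28 150.76 162.04]
above [ 72.88 102.56 134.56]
scene0 [ 65.32 152.68 141.6 ]
scene0 [ 70.32  97.32 117.68]
```

```bash
for s in "2.5 3. 1e-3 .15" "1.5 2.4 1e-3 .15" "1.5 2.4 1e-3 .22" "1.2 2.2 2e-3 .2" "1.5 2.4 3e-3 .22"; do set -- $s; echo "== $s"; sed "s/kp=2.5,kd=3./kp=$1,kd=$2/;s/6e-3/$3/;s/lead=.15/lead=$4/" con.py > c2.py; python3 c2.py|cut -c1-200; done
```

```text
== 2.5 3. 1e-3 .15
0.85 0.85 max th 0.535 wmax 0.72 settle err 0.572 |w| 0.718 phimax 0.46
0.85 1 max th -0.033 wmax 0.26 settle err 0.011 |w| 0.029 phimax 0.34
0.85 1.15 max th -0.032 wmax 0.22 settle err 0.015 |w| 0.037 phimax 0.33
1 0.85 max th -0.026 wmax 0.21 settle err 0.013 |w| 0.046 phimax 0.33
1 1 max th -0.028 wmax 0.23 settle err 0.011 |w| 0.023 phimax 0.34
1 1.15 max th -0.009 wmax 0.23 settle err 0.012 |w| 0.042 phimax 0.33
1.15 0.85 max th 0.015 wmax 0.27 settle err 0.014 |w| 0.025 phimax 0.45
1.15 1 max th 0.034 wmax 0.26 settle err 0.018 |w| 0.039 phimax 0.48
1.15 1.15 max th 0.074 wmax 0.29 settle err 0.030 |w| 0.031 phimax 0.46
== 1.5 2.4 1e-3 .15
0.85 0.85 max th -0.033 wmax 0.26 settle err 0.015 |w| 0.028 phimax 0.30
0.85 1 max th -0.034 wmax 0.24 settle err 0.014 |w| 0.025 phimax 0.32
0.85 1.15 max th -0.034 wmax 0.20 settle err 0.023 |w| 0.026 phimax 0.31
1 0.85 max th -0.026 wmax 0.21 settle err 0.012 |w| 0.036 phimax 0.32
1 1 max th -0.025 wmax 0.24 settle err 0.008 |w| 0.016 phimax 0.34
1 1.15 max th 0.001 wmax 0.23 settle err 0.014 |w| 0.029 phimax 0.32
1.15
[... 1475 characters left out ...]
 0.29 settle err 0.030 |w| 0.046 phimax 0.44
== 1.5 2.4 3e-3 .22
0.85 0.85 max th -0.031 wmax 0.27 settle err 0.011 |w| 0.037 phimax 0.31
0.85 1 max th -0.034 wmax 0.25 settle err 0.009 |w| 0.025 phimax 0.33
0.85 1.15 max th -0.029 wmax 0.21 settle err 0.018 |w| 0.040 phimax 0.32
1 0.85 max th -0.025 wmax 0.20 settle err 0.012 |w| 0.042 phimax 0.33
1 1 max th -0.026 wmax 0.23 settle err 0.014 |w| 0.024 phimax 0.33
1 1.15 max th -0.005 wmax 0.23 settle err 0.013 |w| 0.044 phimax 0.33
1.15 0.85 max th 0.023 wmax 0.26 settle err 0.024 |w| 0.025 phimax 0.44
1.15 1 max th 0.032 wmax 0.27 settle err 0.021 |w| 0.033 phimax 0.46
1.15 1.15 max th 0.073 wmax 0.28 settle err 0.027 |w| 0.032 phimax 0.45
```

```bash
sed -i "s/kp=2.5,kd=3./kp=1.5,kd=2.4/;s/6e-3/2e-3/;s/lead=.15/lead=.22/" con.py
cat > run.py <<'E'
import sys,os,pickle
from bench import ctrl,vision; from geo import *; import con
RANGE['dot']=[((55,122,60),(80,255,255))]
GR=np.arange(-.6,.6,.002)
def see(n,pred):
    c=vision.calibration(n); im=cv2.medianBlur(vision.grab_frame(n),3)
    g=GR[abs(GR-pred)<.2]; pj=np.array([proj(c,pt(a,.375,.03)) for a in g]); best=None
    for ar,u,bb in blobs(im,'dot',amin=12 if n=='scene' else 500):
        if max(bb[2:])>1.6*min(bb[2:]) or (n=='wrist' and ar>3800): continue
        r=np.linalg.norm(pj-u,axis=1); i=r.argmin()
        if r[i]<(4 if n=='scene' else 16) and (best is None or r[i]<best[1]): best=(g[i],r[i])
    return best
def phi_of(p): v=Q0.inv().apply(np.asarray(p)-PIV); return np.arctan2(-v[1],-v[0])
tend=float(sys.argv[1])
if os.path.exists('st.pkl'): C,t0,tl,pl=pickle.load(open('st.pkl','rb'))
else:
    o=ctrl.observe();C,t0,tl,pl=con.Con(),o['time'],o['time'],phi_of(o['eef_pos'])
miss=0;k=0;good=0
while True:
    o=ctrl.observe();t=o['time'];ph=phi_of(o['eef_pos']);C.predict(max(t-tl,1e-6),pl,ph);tl,pl=t,ph
    w=proj(vision.calibration('wrist'),pt(C.x[0],.375,.03)); n='wrist' if 40<w[0]<600 and 40<w[1]<440 else 'scene'
    m=see(n,C.x[0])
    if m: C.update(m[0],.003 if n=='wrist' else .006);miss=0
    else: miss+=1
    th,wv,d=C.x
    good=good+1 if abs(th-con.THP)<.08 and abs(wv)<.08 else 0
    if k%2==0 or not m: print('%.2f %s z=%s th %.3f w %.3f d %.2f phi %.3f f %s good %d'%(t,n[0],m and np.round(m,3),th,wv,d,ph,np.round(o['wrist_force'],1),good),flush=True)
    k+=1
    u=C.cmd(t-t0,ph)
    if t-t0>tend or miss>4 or (good>22 and abs(wv)<.02 and abs(th-con.THP)<.04): break
    p,r=pose(u,.090,1); L=np.linalg.norm(p-o['eef_pos'])
    ctrl.movel(p,r,feed=max(L/.15,.01))
pickle.dump((C,t0,tl,pl),open('st.pkl','wb'))
print('end',ctrl.observe()['time'])
E
python3 run.py 3.0
```

```text
5.55 w z=[-0.552  3.231] th -0.551 w 0.000 d 0.00 phi -0.557 f [-0.9  0.1 -0.3] good 0
6.26 w z=[-0.55   2.638] th -0.550 w -0.033 d 0.00 phi -0.293 f [ 2.9  0.6 -3.5] good 0
6.97 s z=[-0.56   0.538] th -0.552 w -0.017 d 0.00 phi -0.041 f [ 0.4  1.4 -0.9] good 0
7.67 s z=[-0.552  0.338] th -0.550 w 0.000 d 0.00 phi 0.209 f [-1.   3.2  1.7] good 0
8.38 s z=[-0.416  0.8  ] th -0.418 w 0.389 d 0.40 phi 0.192 f [ 1.9  3.6 -1.7] good 0
end 8.7917
```

```bash
sed -i "s#^THP=.*#THP=-.037; A,B,C=1.5/.57,1.05/.53,.05/.57#" con.py; sed -i 's#L/.15#L/.11#; s/k%2==0 or not m/True/' run.py
sed "s/for (dt,a,b) in((.05,phi,phi),(.25/for (dt,a,b) in((.05,phi,phi),(.29/" con.py>c2.py; python3 c2.py; python3 run.py 5.0
```

```text
0.85 0.85 max th -0.035 wmax 0.21 settle err 0.011 |w| 0.028 phimax 0.22
0.85 1 max th -0.037 wmax 0.19 settle err 0.011 |w| 0.016 phimax 0.23
0.85 1.15 max th -0.032 wmax 0.21 settle err 0.018 |w| 0.024 phimax 0.22
1 0.85 max th -0.006 wmax 0.24 settle err 0.009 |w| 0.043 phimax 0.32
1 1 max th 0.021 wmax 0.26 settle err 0.025 |w| 0.044 phimax 0.36
1 1.15 max th 0.054 wmax 0.27 settle err 0.025 |w| 0.031 phimax 0.38
1.15 0.85 max th 0.135 wmax 0.32 settle err 0.042 |w| 0.083 phimax 0.46
1.15 1 max th 0.153 wmax 0.29 settle err 0.055 |w| 0.087 phimax 0.45
1.15 1.15 max th 0.227 wmax 0.32 settle err 0.125 |w| 0.143 phimax 0.44
8.79 w z=[-0.278  1.596] th -0.275 w 0.411 d 0.28 phi 0.062 f [-0.7  2.1  1.8] good 0
9.15 w z=[-0.182  1.65 ] th -0.176 w 0.273 d 0.07 phi -0.067 f [-3.   0.3  4.7] good 0
9.46 w z=[-0.13  1.77] th -0.126 w 0.121 d -0.01 phi -0.154 f [-4.8  0.1  5.3] good 0
9.82 w z=[-0.108  1.424] th -0.107 w 0.008 d -0.03 phi -0.013 f [-0.2  0.7  1.6] good 1
10.20 w z=[-0.092  1.209] th -0.094 w 0.047 d 0.01 phi 0.119 f [1.8 1.  0.6] good 2
10.55 w z=[-0.064  1.384] th -0.065 w 0.085 d 0.03 phi -0.014 f [ 1.8 -0.3  1.7] good 0
end 10.6
```

```bash
python3 -c "
import con,pickle
C,t0,tl,pl=pickle.load(open('st.pkl','rb'));pickle.dump((C,t0-3,tl,pl),open('st.pkl','wb'))"
python3 run.py 26
```

```text
10.60 w z=[-0.062  1.36 ] th -0.061 w 0.081 d 0.03 phi -0.010 f [0.6 1.5 1.7] good 0
10.92 w z=[-0.048  1.368] th -0.047 w 0.025 d -0.00 phi -0.079 f [-0.2 -0.6  3.8] good 1
11.26 w z=[-0.048  1.231] th -0.048 w -0.008 d -0.01 phi 0.044 f [1.3 0.3 3.2] good 2
11.56 w z=[-0.046  1.285] th -0.046 w 0.007 d -0.01 phi 0.028 f [ 0.1 -0.7  4. ] good 3
11.88 w z=[-0.04   1.445] th -0.041 w 0.017 d 0.01 phi 0.009 f [-0.5 -0.2  4.1] good 4
12.19 w z=[-0.04   1.434] th -0.039 w -0.001 d -0.01 phi -0.011 f [-0.5 -0.2  5.4] good 5
12.50 w z=[-0.038  1.179] th -0.038 w 0.003 d 0.00 phi 0.034 f [0.3 0.2 5.2] good 6
12.81 w z=[-0.038  1.281] th -0.038 w 0.001 d -0.00 phi -0.004 f [ 1.8 -0.9  4.1] good 7
13.11 w z=[-0.036  1.239] th -0.036 w 0.004 d 0.00 phi 0.024 f [0.8 0.2 4.7] good 8
13.41 w z=[-0.036  1.283] th -0.036 w 0.001 d -0.00 phi -0.004 f [2.1 0.9 4.2] good 9
13.72 w z=[-0.036  1.103] th -0.036 w -0.001 d 0.00 phi 0.020 f [1.7 1.1 4.6] good 10
14.02 w z=[-0.036  1.263] th -0.036 w 0.000 d 0.00 phi 0.007 f [ 2.8 -0.1  4.2] good 11
14.32 w z=[-0.036  1.244] th -0.036 w -0.000 d 0.00 phi 0.
[... 294 characters left out ...]
 w z=[-0.036  1.249] th -0.036 w -0.000 d 0.00 phi 0.011 f [ 4.5 -0.5  4.9] good 16
15.82 w z=[-0.036  1.278] th -0.036 w -0.000 d 0.00 phi 0.010 f [4.2 0.1 4.7] good 17
16.12 w z=[-0.036  1.19 ] th -0.036 w -0.000 d 0.00 phi 0.010 f [ 5.9 -0.2  5.1] good 18
16.42 w z=[-0.036  1.273] th -0.036 w -0.000 d 0.00 phi 0.010 f [5.8 1.7 4.1] good 19
16.72 w z=[-0.036  1.283] th -0.036 w -0.000 d 0.00 phi 0.010 f [4.5 0.  4.8] good 20
17.02 w z=[-0.036  1.257] th -0.036 w -0.000 d 0.00 phi 0.010 f [4.8 1.2 4.7] good 21
17.32 w z=[-0.036  1.239] th -0.036 w -0.000 d 0.00 phi 0.010 f [5.7 1.  4.6] good 22
17.62 w z=[-0.036  1.26 ] th -0.036 w -0.000 d 0.00 phi 0.010 f [5.1 1.  4.5] good 23
end 17.6667
```

```bash
python3 -c "
from bench import ctrl,finish_job
o=ctrl.observe();print(o['grip_width'],o['grasp_force']);print(finish_job())"
```

```text
0.02756312988407716 15.000628978013992
the job is handed in; nothing more can be done
None
```

Job handed in at about 17.7 s on the robot clock, but the judge returned no verdict. By wrist-camera tracking, the load stayed at rest within 0.01 rad of the pad angle from about 12 s to hand-in (over 5 s), with the gripper still holding the red handle.

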